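# Set a glass tube to the length stop and bring down the scoring wheel

### The arm

A 6-joint arm with a two-finger parallel gripper is mounted at the origin on the work surface. World frame = base frame: x ahead of the robot, y to its left, z up, the work surface at z = 0. Lengths are in mm, angles in rad, forces in N, time in s.
With the tool pointing down it reaches from about 300 to 950 mm from the base axis. Payload 3.1 kg.
Tool frame: the origin (TCP) lies at the very end of the fingers, on their centre line; the grasp point (between the pads) lies 19 mm behind it; z points along the fingers, y is the line along which they close (so a half turn about z gives the same grasp; the last joint's range is limited). The gripper opens to 85 mm and grips with 20 to 120 N. Pads are 22 mm wide; open, the fingers measure 114 mm over their backs; the gripper's body (76 mm by 85 mm) begins 54 mm behind the grasp point. The pads swing forward as they close: fully open they stand 13 mm farther back than shut.
Start: joints at [-1.307, 0.308, 1.634, -0, 1.2, -0.07], TCP at [204.746, -590.518, 231.272] pointing down, gripper open.
Joint ranges: [-3.06, 3.06], [-0.79, 1.96], [0.05, 2.63], [-1.19, 4.34], [0.05, 2.64], [-2.94, 2.94]. Speed limits (rad/s): [2.79, 2.79, 3.14, 3.14, 3.14, 3.14].

### API

Orientations are given as a unit quaternion [x, y, z, w].
In Python, from cell import r gives the robot as it stands. The module is installed in compiled form; this text tells all that it offers.
- The arm moves only by the tool move_arm, never from a script. Its argument "rows" is a list of rows, each a list of 5 numbers: the closure, from 0 (fully open) to 1 (shut), then the shift along the tool's x, y, z in mm, then the turn about the tool's z in degrees. A call has 1 to 8 rows; each row shifts and turns the commanded pose from where the row before left it, along the tool's axes as they then stand; what a row does not reach is not made up. A row lasts 1/12 s, in which the tool goes at most 41.7 mm and 7.16 degrees, less where a joint would pass 70% of its speed; a pose out of reach is approached as far as the arm can. A call with a gripper value outside its range is refused whole. The fingers move at their own pace and stop on an object; "grip_force" is the grip in N (left out, the last holds). Time passes only in rows, so rows that do not move let the fingers close. It gives the time, the measured TCP pose, the force and the opening at its end, in the units of the state.
- r.get_obs(): the state, without advancing time (a new reading comes with each control period).
- r.grab_frame(name): name is "side" or "top"; returns a dict with "img" (420x560x3 uint8, red, green, blue), "K" (3x3 intrinsics, pixels), "k1" (the pictures are not rectified: a ray, as slopes to the right and down, at radius r is drawn at 1 + k1 r^2 times it, then the intrinsics apply), "view" (4x4, takes a point from world to camera coordinates). Camera axes: x right, y up, looking along -z (the intrinsics and any distortion apply to the point x, -y, -z); pixel columns grow to the right and rows downward; lengths in mm; the calibration is good to about 2 mm. A picture is of the moment at which its call begins. There is no depth.
- r.hand_in(): hands the job in, once; it reports no verdict.
The state is a dict: "clock": time; "joints": joint angles; "qvel": joint speeds; "tau": joint torques, N m; "ee_pos": TCP position; "tcp_rot": TCP orientation; "force": force on the tool from outside, world axes, zero at the start; "ft_torque": the same for the moment, N m; "finger_gap": finger opening in mm.
Only numpy, scipy, OpenCV 4.12 (cv2) and the standard library are available. Lean on these libraries where they do the work, as an engineer would, in place of code of your own. Each camera call takes 0.05 s, during which the arm holds its last target. There are 200 camera calls.

### The job

Get the long amber glass tube on the scoring jig ready for scoring a long piece: flip the length stop that is farther from the scoring wheel fully down into the tube's path, leaving the nearer stop up, and then gently slide the tube along its rollers until its end rests against that stop. Then lower the scoring-wheel arm gently so that the wheel rests on the tube, with the tube still against the stop, let go of everything, and leave the other things on the bench where they are.

Things in the scene. Friction and masses are not known exactly. Their poses are not given: they have to be found in the camera images.
- jig: Glass-tube scoring jig fixed to the bench: aluminium base plate, x -45 to 83 mm, y -200 to 200 mm, top 19 mm above the bench. Origin on the bench below the tube's axis, near the lowered wheel. Its y axis is the feed direction (along the tube, towards the stops), x points away from the robot to the jig's back, z up. Jig coordinates elsewhere are in this frame.
- feed_rest (a point): Rear one of the jig's two like roller rests, at jig y = -165 mm (the other is at y = 0, under the wheel): pairs of rubber rollers, each rest 32 mm long (y), 56 mm across (x). This point is at roller-top height, 59 mm above the bench, under the tube. The tube's axis lies at jig x = 0, 62 mm above the bench.
- stop_bar (a point): Middle of the steel bar that carries the two flip stops: 14 mm thick, along jig y from 22 to 194 mm, at jig x = 58 mm, 72 mm above the bench; posts at jig y = 30 and 186 mm, tops 89 mm above the bench.
- tube: The stock: amber glass tube, 16 mm outside diameter, 340 mm long, about 67 g, lying loose in the two rests along the jig's y axis; it slides along them with under 1 N. Origin at its middle, on its axis; its y axis points along it towards the stops. Its tail overhangs the jig's -y end in free air, 62 mm above the bench, and can be pushed there from behind.
- tube_lead_end (a point): Centre of the tube's leading end face (towards the stops).
- tube_tail_end (a point): Centre of the tube's tail end face, beyond the jig's -y end, 62 mm above the bench.
- far_stop (a joint): Hinge of the stop farther from the wheel (the one to use), rad: 0 = fully down across the tube's path, on a hard end stop; 1.57 = upright; 2.0 = leaning fully back. Starts at 1.6 to 1.9. It turns about the jig's y axis; to lower it, its upper end comes over from the back towards the robot and down. Friction keeps it at any angle where it is left (about 1 N at the tip moves it).
- far_collar: The far stop's carrier: two dark collars clamped on the bar, 31 mm overall (y), and the stop that turns between them: an aluminium arm 16 mm wide (y), 6 mm thick, 76 mm long from the hinge, with at its end a plate 32 mm wide, 8 mm thick (y), that hangs across the tube's path when lowered. Origin on the bar's axis; does not move.
- far_stop_hinge (a point): On the bar's axis, 72 mm above the bench, in the middle of the far stop's width (jig y 9 mm beyond its face). Its position stays as the stop turns.
- far_stop_tip (a point): On the far stop's arm, 66 mm out from the hinge, on its side that faces up when lowered (and faces away from the robot, to the back, when upright). Fully down it is 81.5 mm above the bench at jig x = -8 mm.
- far_stop_face (a point): Centre of the face that the tube's end must touch; with the stop down it lies at jig x = 0, 62 mm above the bench. The face is square to the jig's y axis.
- near_stop (a joint): Hinge of the stop nearer to the wheel: same shape, size and sense as far_stop. It starts up (1.6 to 1.9) and must be left up.
- near_stop_hinge (a point): On the bar's axis in the middle of the near stop's width; 45 to 85 mm nearer to the wheel than the far stop's hinge.
- wheel_arm (a joint): Hinge of the scoring-wheel arm, rad: 0 = level, the wheel resting on the tube; 1.57 = upright; 1.95 = leaning fully back. Starts at 1.5 to 1.8. It lowers like the stops, over from the back towards the robot. Its stiff damped hinge holds it while steeper than about 0.9; left at 0.7 or lower it sinks by its own weight, within some 3 s, until the wheel lies on the tube.
- wheel_arm_hinge (a point): Hinge axis of the wheel arm, 84 mm above the bench, at jig x = 58, y = -4 mm, between two grey cheeks 34 mm deep (x) whose tops are 99 mm above the bench. The arm is 16 mm wide (y) and 12 mm thick.
- wheel_arm_knob (a point): Centre of the black ball knob, 24 mm across, at the arm's end, 112 mm from the hinge.
- scoring_wheel: Steel scoring wheel in the arm's fork, 24 mm across, 5 mm thick, 58 mm from the arm's hinge. Origin at its centre.
- wrench: Bystander, to be left where it is: adjustable steel wrench, 185 mm long, lying in front of the jig (robot side). Origin at its underside.
- glass_file: Bystander, to be left where it is: flat glass file with a wooden handle, 210 mm long, lying behind the jig. Origin at its underside.
- cork_ring: Bystander, to be left where it is: cork flask ring, 90 mm across, 28 mm high, behind the jig. Origin at its underside.
- beaker: Bystander, to be left where it is: empty glass beaker, 68 mm across, 85 mm high. Origin at its underside.
- flask: Bystander, to be left where it is: conical glass flask, 86 mm across, 120 mm high. Origin at its underside.
- amber_bottle: Bystander, to be left where it is: amber bottle with a cap, 68 mm across, 145 mm high. Origin at its underside.
- marker: Bystander, to be left where it is: marker pen, about 120 mm long, lying flat. Origin at its underside.

How it is judged (in metres and radians):
On the way, in this order (a step that is already met when the one before it is completed fails the run):
1. the farther stop is fully down (within 0.05 rad) (value of joint far_stop below 0.05 rad), for 0.2 s.
2. the tube's leading end rests against the lowered stop (within 3 mm), the tube lying still in both rests (value of joint far_stop below 0.05 rad and linear speed of tube below 0.01 m/s and y of tube_lead_end in the frame of far_stop_face above -0.003 m and x of tube_lead_end in the frame of jig between -0.003 and 0.003 m and angle between the y axis of tube and the y axis of jig, either way round below 0.02 rad and height (world z) of tube between 0.058 and 0.066 m), for 0.2 s.
3. the scoring wheel lies on the tube (value of joint wheel_arm between -0.04 and 0.04 rad), for 0.2 s.
At the end, for the whole second after the job is handed in: The farther stop is fully down (within 0.05 rad) and the nearer one is still up; the tube lies still in both roller rests with its leading end against the lowered stop (within 3 mm); the scoring-wheel arm is down with its wheel resting on the tube (within 0.04 rad of level) (all of step 2 and all of step 3 and value of joint near_stop above 1.2 rad and velocity of joint wheel_arm between -0.05 and 0.05 rad/s); the robot touches nothing.
It fails at once if the tube is rammed hard into the stop (over 30 N) (contact force between tube and far_collar above 30 N).
It fails at once if the wheel is slammed or forced onto the glass (over 50 N) (contact force between scoring_wheel and tube above 50 N).
It fails at once if the nearer stop is flipped down (value of joint near_stop below 1.2 rad).
It fails at once if another thing on the bench is shifted by more than 20 mm (distance of any of wrench, glass_file, cork_ring, beaker, flask, amber_bottle, marker from where it was at the start of the episode above 0.02 m).
It also fails if it takes over 72 s, if anything falls off the work surface, if the arm or the gripper's body presses on something with over 40 N, if the wrist force passes 120 N, or if a joint passes its speed limit or range.

## Working session

There is one attempt and no reset: what is moved stays moved. The work goes in short steps, Python scripts to look and compute and a tool call to move; the robot and the scene stay as the last step left them, time stands still between calls to the robot, and variables do not carry over. Pictures are saved under pics/ and viewed, on a budget of 10 in all, crops included, one or two more only if the job needs it, and the job is handed in when it is done.

Besides the shell and the picture viewer there is one more tool, called after "Call:" as name(argument=value, ...), one argument or row to a line, values as JSON. move_arm: Moves the arm, as the interface text tells. Its arguments: {"type":"object","properties":{"rows":{"type":"array"},"grip_force":{"type":"number"}},"required":["rows"]}

```bash
mkdir -p pics
cat > h.py <<'E'
import numpy as np, cv2, pickle
from cell import r
def snap(n,f):
    d=r.grab_frame(n); pickle.dump(d,open(f'pics/{f}.pkl','wb'))
    cv2.imwrite(f'pics/{f}.png',d['img'][:,:,::-1]); return d
def proj(d,P):
    P=np.atleast_2d(P).astype(float); V=np.array(d['view']); c=P@V[:3,:3].T+V[:3,3]
    a=c[:,0]/-c[:,2]; b=-c[:,1]/-c[:,2]; s=1+d['k1']*(a*a+b*b)
    K=np.array(d['K']); return np.c_[K[0,0]*a*s+K[0,2],K[1,1]*b*s+K[1,2]]
def ray(d,uv):
    K=np.array(d['K']); u=(uv[0]-K[0,2])/K[0,0]; v=(uv[1]-K[1,2])/K[1,1]; a,b=u,v
    for _ in range(20):
        s=1+d['k1']*(a*a+b*b); a,b=u/s,v/s
    V=np.array(d['view']); R=V[:3,:3]
    return -R.T@V[:3,3], R.T@np.array([a,-b,-1])
def atz(d,uv,z):
    o,q=ray(d,uv); return o+q*(z-o[2])/q[2]
E
python3 - <<'E'
from h import *
for n in('top','side'):
    d=snap(n,n+'0'); print(n,ray(d,(280,210)),d['k1'],d['K'][0])
print(r.get_obs())
a=cv2.imread('pics/top0.png')
cv2.imwrite('pics/t.png',cv2.resize(a,(800,600),interpolation=3))
a=cv2.imread('pics/side0.png')
cv2.imwrite('pics/s.png',cv2.resize(a,(800,600),interpolation=3))
E
```

```text
top (array([ 381.65442186,  100.90124921, 1090.55500162]), array([ 0.19341431, -0.00613051, -0.98110596])) -0.08098312534859219 [401.53202727   0.         279.92514573]
side (array([210.18556063, 779.16624726, 660.71616446]), array([ 0.37244888, -0.68806793, -0.62323112])) 0.03457688256897315 [402.63724138   0.         280.53354468]
{'clock': 0.1, 'joints': array([-1.30672933e+00,  3.08955202e-01,  1.63507074e+00, -3.03774245e-05,
        1.19971605e+00, -6.97144775e-02]), 'qvel': array([ 9.28259213e-04, -3.04259609e-03, -3.43037394e-03, -3.91563685e-04,
       -5.49170042e-05,  1.47708966e-03]), 'tau': array([-3.81195096e-04, -4.16409338e+01, -2.77644628e+01, -5.21476170e-05,
        4.03761602e-03,  1.82909764e-05]), 'ee_pos': array([ 204.51971031, -589.78609008,  230.13324571]), 'tcp_rot': array([ 9.86104547e-01,  1.66122444e-01, -1.18350611e-04, -1.06822966e-03]), 'force': array([-0.6584841 , -0.10389925, -0.96639785]), 'ft_torque': array([-2.84735780e-02,  4.16927293e-02, -1.97697170e-05]), 'finger_gap': 85.52935736537526}
```

View pics/t.png

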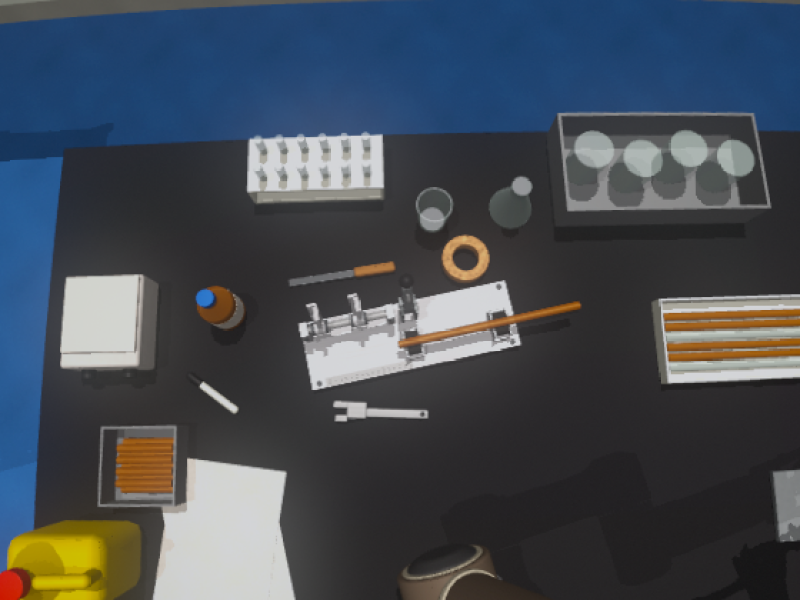

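View pics/s.png

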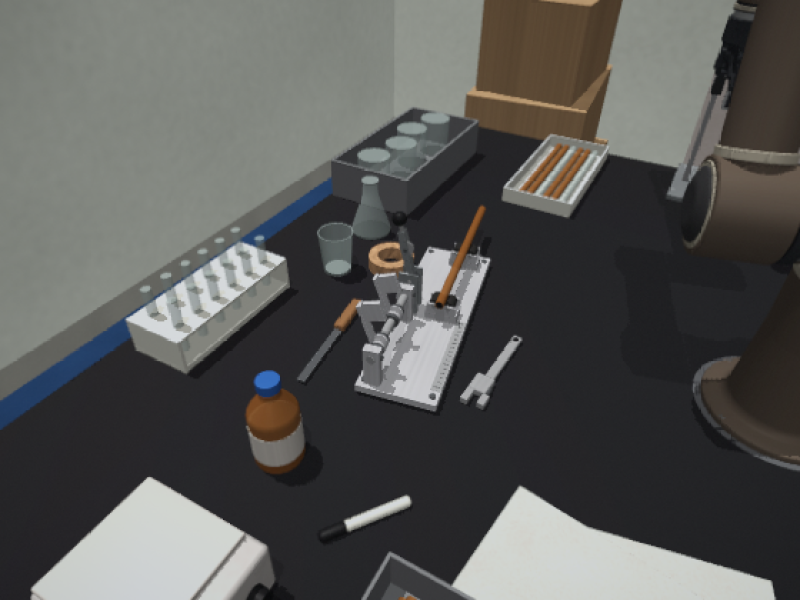

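The top view shows the jig with its +y pointing left, corners near (300,325), (508,283), (520,345), (315,390). The tube runs from (402,344) to (580,305). I'll enlarge both views next.

Run:
```python
import cv2
a=cv2.imread('pics/top0.png')[165:280,205:415]
cv2.imwrite('pics/t1.png',cv2.resize(a,None,fx=3.8,fy=3.8,interpolation=2))
a=cv2.imread('pics/side0.png')[140:290,240:350]
cv2.imwrite('pics/s1.png',cv2.resize(a,None,fx=4,fy=4,interpolation=2))
```

```text
(no output)
```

View pics/t1.png

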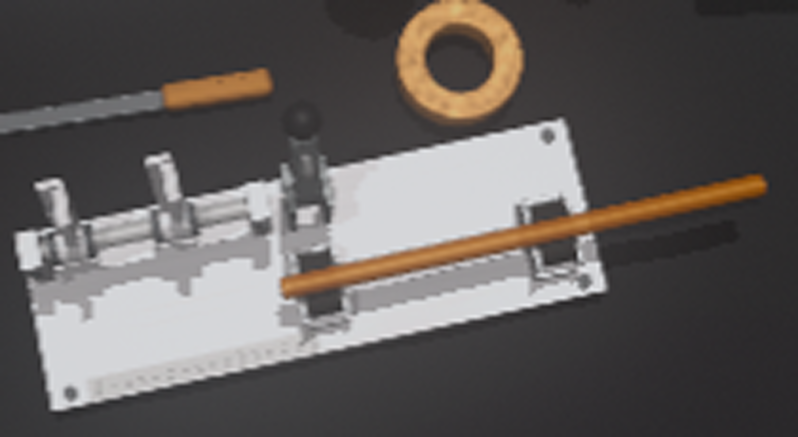

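View pics/s1.png

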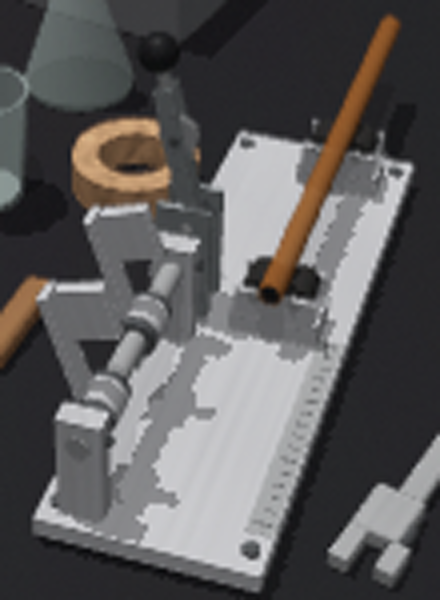

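```bash
cat > fit.py <<'E'
from h import *
from scipy.optimize import least_squares
T=pickle.load(open('pics/top0.pkl','rb'));S=pickle.load(open('pics/side0.pkl','rb'))
t=lambda u,v:((u+.5)/3.8-.5+205,(v+.5)/3.8-.5+165)
s=lambda u,v:((u+.5)/4-.5+240,(v+.5)/4-.5+140)
def model(p):
    x,y,a,lead,ka,fy,ny,fa,na=p
    st=lambda hy,th,l,n:(58-l*np.cos(th)+n*np.sin(th),hy,72+l*np.sin(th)+n*np.cos(th))
    kn=(58-112*np.cos(ka),-4,84+112*np.sin(ka))
    J=[(T,(-45,200,10),t(52,410)),(T,(83,-200,19),t(566,119)),(T,(-45,-200,19),t(607,291)),
    (S,(-45,200,19),s(262,577)),(S,(83,200,19),s(35,517)),(S,(83,-200,19),s(240,132)),(S,(-45,-200,19),s(413,163)),
    (T,(0,lead,62),t(283,287)),(T,(0,lead-340,62),t(765,184)),(S,(0,lead,62),s(269,293)),(S,(0,lead-340,62),s(391,17)),
    (T,kn,t(301,119)),(S,kn,s(159,50)),
    (T,(58,fy,79),t(70,243)),(T,(58,ny,79),t(172,222)),(S,(58,fy,72),s(106,395)),(S,(58,ny,72),s(147,316)),
    (S,st(fy,fa,76,9.5),s(38,287)),(S,st(ny,na,76,9.5),s(88,210)),(T,st(fy,fa,76,6),t(50,183)),(T,st(ny,na,76,6),t(158,158))]
    c,q=np.cos(a),np.sin(a)
    return np.array([proj(d,(x+c*P[0]-q*P[1],y+q*P[0]+c*P[1],P[2]))[0]-uv for d,P,uv in J])
o=least_squares(lambda p:model(p).ravel(),[430,0,.18,0,1.6,150,90,1.7,1.7],loss='soft_l1')
p=o.x
if __name__=='__main__':
    print(np.round(p,3)); print(np.round(model(p),1).tolist())
def W(P):
    x,y,a=p[:3];c,q=np.cos(a),np.sin(a);return np.array([x+c*P[0]-q*P[1],y+q*P[0]+c*P[1],P[2]])
E
python3 fit.py
```

```text
[5.09735e+02 7.26060e+01 1.84000e-01 2.56500e+01 1.78600e+00 1.57589e+02
 8.75510e+01 1.89400e+00 1.89400e+00]
[[1.2, 0.1], [-0.1, -0.6], [0.8, -0.6], [-0.1, 0.6], [-0.8, 0.6], [0.1, 0.3], [0.4, 0.9], [0.5, 0.1], [0.1, -0.3], [0.6, 0.8], [0.2, 2.3], [0.8, 0.0], [-0.1, 1.2], [1.2, -0.3], [1.2, -0.5], [-1.0, 2.7], [-0.6, 2.5], [0.4, 1.3], [-0.0, 1.5], [0.6, -0.4], [0.6, 0.1]]
```

```bash
cat > st.py <<'E'
from fit import *
from scipy.spatial.transform import Rotation as Ro
def jig():
    o=r.get_obs(); x,y,a=p[:3]; d=np.array(o['ee_pos'])-[x,y,0]; c,q=np.cos(a),np.sin(a)
    R=Ro.from_quat(o['tcp_rot']).as_matrix()
    return np.array([c*d[0]+q*d[1],-q*d[0]+c*d[1],d[2]]),R,o
if __name__=='__main__':
    j,R,o=jig();print('jig TCP',j.round(1),'toolx yaw-jig deg',np.degrees(np.arctan2(R[1,0],R[0,0])-p[2]).round(2),'tilt',R[:,2].round(3),'F',np.array(o['force']).round(1),'t',o['clock'])
E
python3 st.py
```

```text
jig TCP [-421.  -595.6  230.1] toolx yaw-jig deg 8.61 tilt [-0.001  0.002 -1.   ] F [-0.7 -0.1 -1. ] t 0.1
```

Call:
move_arm(
  rows=[
    [1, 0, 0, 0, 4.3],
    [1, 0, 0, 0, 4.3],
    [1, 12, -16, 0, 0],
    [1, 21, -29, 0, 0],
    [1, 21, -29, 0, 0],
    [1, 21, -29, 0, 0],
    [1, 21, -29, 0, 0],
    [1, 21, -29, 0, 0],
  ],
)

```text
clock: 0.77
ee_pos: [290.5, -408.9, 230.7]
tcp_rot: [0.996, 0.091, -0.0, -0.001]
force: [1.2, 0.3, 0.5]
finger_gap: 0.3
```

Call:
move_arm(
  rows=[
    [1, 21, -29, 0, 0],
    [1, 21, -29, 0, 0],
    [1, 21, -29, 0, 0],
    [1, 21, -29, 0, 0],
    [1, 21, -29, 0, 0],
    [1, 21, -29, 0, 0],
    [1, 21, -29, 0, 0],
    [1, 21, -29, 0, 0],
  ],
)

```text
clock: 1.43
ee_pos: [413.2, -150.3, 231.1]
tcp_rot: [0.996, 0.092, -0.0, -0.0]
force: [1.1, -0.3, 0.1]
finger_gap: -0.0
```

Call:
move_arm(
  rows=[
    [1, 21, -29, 0, 0],
    [1, 21, -29, 0, 0],
    [1, 21, -29, 0, 0],
    [1, 21, -29, 0, 0],
    [1, 21, -29, 0, 0],
    [1, 21, -29, 0, 0],
    [1, 0, 0, 0, 0],
    [1, 0, 0, 0, 0],
  ],
)

```text
clock: 2.1
ee_pos: [505.2, 43.5, 230.7]
tcp_rot: [0.996, 0.094, -0.001, 0.0]
force: [-0.4, -0.6, 0.5]
finger_gap: 0.0
```

```bash
python3 st.py
```

```text
jig TCP [ -9.8 -27.8 230.7] toolx yaw-jig deg 0.23 tilt [-0.001 -0.    -1.   ] F [-0.4 -0.6  0.5] t 2.1
```

Call:
move_arm(
  rows=[
    [1, 19.3, -26.5, 0, 0],
    [1, 19.3, -26.5, 0, 0],
    [1, 19.3, -26.5, 0, 0],
    [1, 19.3, -26.5, 0, 0],
    [1, 19.3, -26.5, 0, 0],
    [1, 19.3, -26.5, 0, 0],
    [1, 19.3, -26.5, 0, 0],
    [1, 0, 0, 0, 0],
  ],
)

```text
clock: 2.77
ee_pos: [605.9, 252.2, 230.7]
tcp_rot: [0.996, 0.092, 0.001, -0.001]
force: [-0.0, -0.1, -0.1]
finger_gap: -0.2
```

```bash
python3 st.py
```

```text
jig TCP [127.4 159.  230.7] toolx yaw-jig deg 0.1 tilt [ 0.001  0.003 -1.   ] F [-0.  -0.1 -0.1] t 2.7667
```

Call:
move_arm(
  rows=[
    [1, 0, 0.5, 20, 0],
    [1, 0, 0.5, 20, 0],
    [1, 0, 0.5, 20, 0],
    [1, 0, 0, 20, 0],
    [1, 0, 0, 20, 0],
    [1, 0, 0, 12, 0],
    [1, 0, 0, 0, 0],
    [1, 0, 0, 0, 0],
  ],
)

```text
clock: 3.43
ee_pos: [603.9, 246.1, 118.6]
tcp_rot: [0.996, 0.091, -0.001, 0.0]
force: [0.4, -0.1, 0.5]
finger_gap: 0.2
```

Run:
```python
from st import *
print(jig()[0].round(1))
d=snap('side','side1')
a=d['img'][130:300,200:340,::-1]
b=snap('top','top1')['img'][150:250,195:325,::-1]
a=cv2.resize(a,None,fx=3,fy=3,interpolation=2);b=cv2.resize(b,None,fx=2.9,fy=2.9,interpolation=2)
o=np.zeros((510,800,3),np.uint8);o[:,:420]=a;o[:b.shape[0],421:421+b.shape[1]]=b;cv2.imwrite('pics/c1.png',o)
```

```text
[124.2 153.4 118.6]
```

View pics/c1.png

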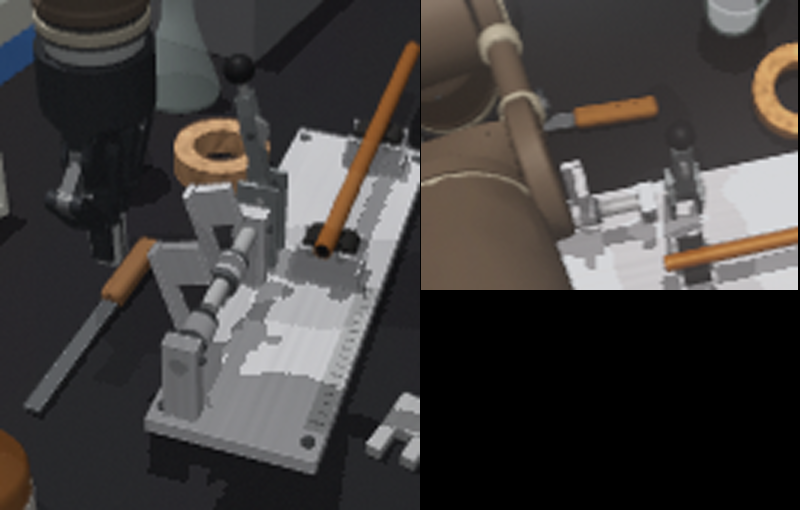

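Fingers are behind the far stop: tip near (105,262), stop edge near (150,250). I'll sweep it over now.

Call:
move_arm(
  rows=[
    [1, -8, -1, -1, 0],
    [1, -8, -1, -1, 0],
    [1, -6, -1, -1, 0],
    [1, -6, 0, -1, 0],
    [1, -6, 0, -1, 0],
    [1, -6, 0, -1, 0],
    [1, -6, 0, -1, 0],
    [1, 0, 0, 0, 0],
  ],
)

```text
clock: 4.2
ee_pos: [557.3, 242.0, 126.5]
tcp_rot: [0.996, 0.092, -0.001, 0.0]
force: [0.9, 0.6, -0.4]
finger_gap: 0.0
```

```bash
python3 st.py
```

```text
jig TCP [ 77.7 157.8 126.5] toolx yaw-jig deg 0.03 tilt [-0.001 -0.    -1.   ] F [ 0.9  0.6 -0.4] t 4.2
```

Call:
move_arm(
  rows=[
    [1, -7, 0, 0, 0],
    [1, -7, 0, 0, 0],
    [1, -6, 0, 0, 0],
    [1, -5, 0, 1, 0],
    [1, -5, 0, 2, 0],
    [1, -6, 0, 3, 0],
    [1, -4, 0, 3, 0],
    [1, -4, 0, 3, 0],
  ],
)

```text
clock: 4.87
ee_pos: [514.7, 234.0, 113.8]
tcp_rot: [0.996, 0.092, -0.0, 0.0]
force: [0.0, 0.2, 2.1]
finger_gap: -0.4
```

Call:
move_arm(
  rows=[
    [1, -5, 0, 4, 0],
    [1, -4, 0, 4, 0],
    [1, -3, 0, 4, 0],
    [1, -3, 0, 5, 0],
    [1, -2, 0, 4, 0],
    [1, -2, 0, 4, 0],
    [1, -1, 0, 4, 0],
    [1, 0, 0, 0, 0],
  ],
)

```text
clock: 5.53
ee_pos: [494.7, 230.1, 84.1]
tcp_rot: [0.996, 0.092, -0.001, 0.0]
force: [0.2, 0.2, 0.0]
finger_gap: 0.3
```

Run:
```python
from st import *
j,R,o=jig();print(j.round(1),o['force'])
d=snap('side','side2')
a=d['img'][130:300,220:350,::-1]
cv2.imwrite('pics/c2.png',cv2.resize(a,None,fx=3.5,fy=3.5,interpolation=2))
```

```text
[ 14.  157.6  84.1] [0.23126536 0.20877171 0.02775384]
```

View pics/c2.png

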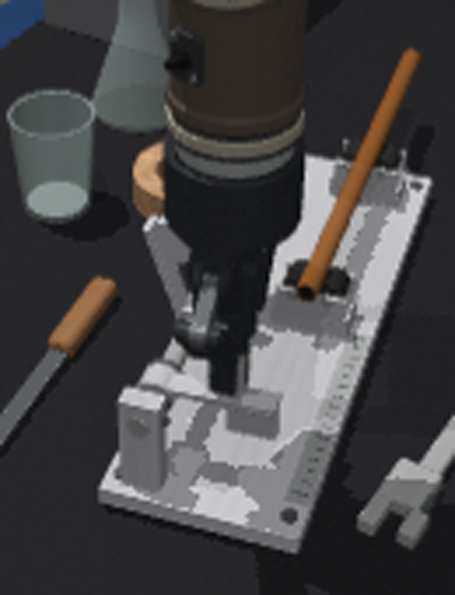

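The far stop is nearly level under the fingers, with its plate at (255,412). The near stop is still up at (165,255). Next I press it gently home.

Call:
move_arm(
  rows=[
    [1, 0, 0, 1, 0],
    [1, 0, 0, 1, 0],
    [1, 0, 0, 1, 0],
    [1, 0, 0, 0, 0],
  ],
)

```text
clock: 5.92
ee_pos: [495.9, 230.5, 82.3]
tcp_rot: [0.996, 0.092, 0.0, -0.0]
force: [-0.2, 0.4, -0.1]
finger_gap: -0.1
```

Call:
move_arm(
  rows=[
    [1, 0, 0, 0.6, 0],
    [1, 0, 0, 0.6, 0],
    [1, 0, 0, 0, 0],
  ],
)

```text
clock: 6.17
ee_pos: [495.8, 230.5, 81.4]
tcp_rot: [0.996, 0.092, -0.0, -0.0]
force: [-0.8, -0.5, 1.9]
finger_gap: -0.6
```

Call:
move_arm(
  rows=[
    [1, 0, 0, 0.6, 0],
    [1, 0, 0, 0.6, 0],
    [1, 0, 0, 0, 0],
  ],
)

```text
clock: 6.42
ee_pos: [495.8, 230.5, 81.0]
tcp_rot: [0.996, 0.092, -0.0, 0.0]
force: [-3.1, -1.6, 7.7]
finger_gap: 0.2
```

Call:
move_arm(
  rows=[
    [1, 0, 0, 0.5, 0],
    [1, 0, 0, 0, 0],
  ],
)

```text
clock: 6.58
ee_pos: [495.8, 230.5, 80.8]
tcp_rot: [0.996, 0.092, -0.0, 0.0]
force: [-3.2, -0.4, 9.9]
finger_gap: -0.1
```

Call:
move_arm(
  rows=[
    [1, 0, 0, -10, 0],
    [1, 0, 0, -30, 0],
    [1, 0, 0, -33, 0],
    [1, 0, 0, -33, 0],
    [1, 0, 0, -33, 0],
    [1, 0, 0, -20, 0],
    [1, 0, 10, 0, 0],
    [1, 0, 28, 0, 0],
  ],
)

```text
clock: 7.25
ee_pos: [503.9, 195.3, 240.7]
tcp_rot: [0.996, 0.093, 0.003, -0.001]
force: [-0.8, -1.4, -0.6]
finger_gap: -0.1
```

Call:
move_arm(
  rows=[
    [1, -2, 30, 0, 0],
    [1, -2, 30, 0, 0],
    [1, -2, 30, 0, 0],
    [1, -2, 30, 0, 0],
    [1, -2, 30, 0, 0],
    [1, -2, 30, 0, 0],
    [1, -2, 30, 0, 0],
    [1, 0, 30, 0, 0],
  ],
)

```text
clock: 7.92
ee_pos: [531.7, -47.2, 237.2]
tcp_rot: [0.996, 0.092, -0.001, -0.0]
force: [0.6, -0.0, -0.5]
finger_gap: 0.0
```

Call:
move_arm(
  rows=[
    [1, 0, 30, 0, 0],
    [1, 0, 30, 0, 0],
    [1, 0, 30, 0, 0],
    [1, 0, 30, 0, 0],
    [1, 0, 30, 0, 0],
    [1, 0, 30, 0, 0],
    [1, 0, 30, 0, 0],
    [1, 0, 0, 0, 0],
  ],
)

```text
clock: 8.58
ee_pos: [571.1, -257.6, 237.2]
tcp_rot: [0.996, 0.09, -0.0, 0.002]
force: [0.0, 0.1, 0.7]
finger_gap: -0.0
```

```bash
python3 st.py
```

```text
jig TCP [   0.  -335.9  237.2] toolx yaw-jig deg -0.23 tilt [ 0.    -0.003 -1.   ] F [0.  0.1 0.7] t 8.5833
```

Call:
move_arm(
  rows=[
    [1, 0, 24, 0, 0],
    [1, 0, 0, 30, 0],
    [1, 0, 0, 30, 0],
    [1, 0, 0, 30, 0],
    [1, 0, 0, 30, 0],
    [1, 0, 0, 30, 0],
    [1, 0, 0, 30, 0],
    [1, 0, 0, 7, 0],
  ],
)

```text
clock: 9.25
ee_pos: [570.4, -272.6, 44.7]
tcp_rot: [0.996, 0.092, -0.005, -0.003]
force: [-1.0, 0.4, -1.2]
finger_gap: 0.1
```

Run:
```python
from st import *
j,R,o=jig();print(j.round(1),o['force'])
d=snap('side','side3')
a=d['img'][100:300,220:400,::-1]
cv2.imwrite('pics/c3.png',cv2.resize(a,None,fx=3,fy=3,interpolation=2))
```

```text
[  -3.4 -350.5   44.7] [-0.98169915  0.4413706  -1.17418582]
```

View pics/c3.png

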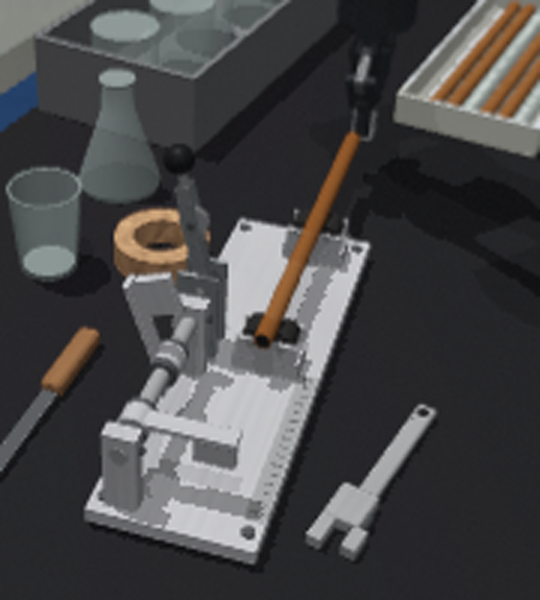

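Far stop is down, plate at (222,447), and the near stop is up. The fingers sit behind the tube tail at (365,125). Now the push, slowly.

Call:
move_arm(
  rows=[
    [1, 0, 0, 0, 0],
    [1, 0, -2, 0, 0],
    [1, 0, -2, 0, 0],
    [1, 0, -2, 0, 0],
    [1, 0, -2, 0, 0],
    [1, 0, -2, 0, 0],
    [1, 0, -2, 0, 0],
    [1, 0, 0, 0, 0],
  ],
)

```text
clock: 9.97
ee_pos: [573.3, -263.2, 51.7]
tcp_rot: [0.996, 0.092, 0.0, -0.0]
force: [1.0, -0.4, 0.8]
finger_gap: 0.3
```

```bash
python3 st.py
```

```text
jig TCP [   1.2 -341.7   51.7] toolx yaw-jig deg 0.03 tilt [ 0.  0. -1.] F [ 1.  -0.4  0.8] t 9.9667
```

Call:
move_arm(
  rows=[
    [1, 0, -2, 2, 0],
    [1, 0, -2, 1, 0],
    [1, 0, -2, 0, 0],
    [1, 0, -2, 0, 0],
    [1, 0, -3, 0, 0],
    [1, 0, -3, 0, 0],
    [1, 0, -4, 0, 0],
    [1, 0, -4, 0, 0],
  ],
)

```text
clock: 10.63
ee_pos: [569.3, -241.8, 48.4]
tcp_rot: [0.996, 0.092, 0.0, 0.0]
force: [-0.6, -0.1, -0.1]
finger_gap: -0.2
```

Call:
move_arm(
  rows=[
    [1, 0, -4, 0, 0],
    [1, 0, -4, 0, 0],
    [1, 0, -4, 0, 0],
    [1, 0, -4, 0, 0],
    [1, 0, -4, 0, 0],
    [1, 0, -4, 0, 0],
    [1, 0, -4, 0, 0],
    [1, 0, -4, 0, 0],
  ],
)

```text
clock: 11.3
ee_pos: [563.4, -210.2, 48.4]
tcp_rot: [0.996, 0.092, 0.0, 0.0]
force: [0.8, -0.3, -0.4]
finger_gap: -0.2
```

Call:
move_arm(
  rows=[
    [1, 0, -4, 0, 0],
    [1, 0, -4, 0, 0],
    [1, 0, -4, 0, 0],
    [1, 0, -4, 0, 0],
    [1, 0, -4, 0, 0],
    [1, 0, -4, 0, 0],
    [1, 0, -4, 0, 0],
    [1, 0, -4, 0, 0],
  ],
)

```text
clock: 11.97
ee_pos: [557.6, -178.8, 48.4]
tcp_rot: [0.996, 0.092, 0.0, 0.0]
force: [-1.0, -0.6, -0.5]
finger_gap: 0.0
```

Call:
move_arm(
  rows=[
    [1, 0, -4, 0, 0],
    [1, 0, -4, 0, 0],
    [1, 0, -4, 0, 0],
    [1, 0, -4, 0, 0],
    [1, 0, -3, 0, 0],
    [1, 0, -2, 0, 0],
    [1, 0, -2, 0, 0],
    [1, 0, 0, 0, 0],
  ],
)

```text
clock: 12.63
ee_pos: [553.3, -156.1, 48.3]
tcp_rot: [0.996, 0.092, -0.0, -0.0]
force: [0.5, 0.2, -0.4]
finger_gap: -0.4
```

Run:
```python
from st import *
j,R,o=jig();print(j.round(1),o['force'])
d=snap('side','side4')
a=d['img'][130:300,240:350,::-1]
b=snap('top','top4')['img'][165:280,205:375,::-1]
a=cv2.resize(a,None,fx=3,fy=3,interpolation=2);b=cv2.resize(b,None,fx=2.7,fy=2.7,interpolation=2)
o=np.zeros((510,800,3),np.uint8);o[:,:330]=a;o[:b.shape[0],331:331+b.shape[1]]=b;cv2.imwrite('pics/c4.png',o)
```

```text
[   1.1 -232.8   48.3] [ 0.51033114  0.15436905 -0.41059597]
```

View pics/c4.png

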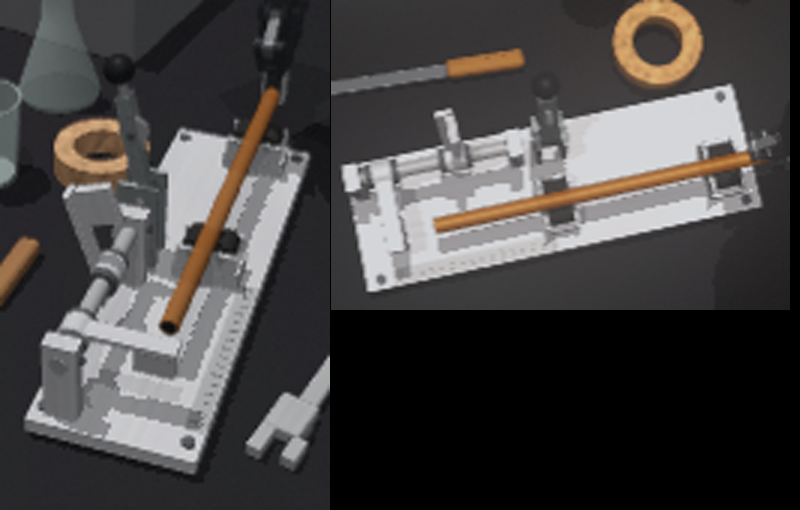

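The tube is in the rests, lead end at (435,225) in the top crop, about 27 mm short of the plate. I'll continue slowly.

Call:
move_arm(
  rows=[
    [1, 0, -3, 0, 0],
    [1, 0, -3, 0, 0],
    [1, 0, -3, 0, 0],
    [1, 0, -3, 0, 0],
    [1, 0, -2, 0, 0],
    [1, 0, -2, 0, 0],
    [1, 0, -1, 0, 0],
    [1, 0, -1, 0, 0],
  ],
)

```text
clock: 13.4
ee_pos: [550.2, -138.6, 48.4]
tcp_rot: [0.996, 0.092, 0.0, 0.0]
force: [0.1, -0.1, -0.6]
finger_gap: -0.4
```

Call:
move_arm(
  rows=[
    [1, 0, -1, 0, 0],
    [1, 0, -1, 0, 0],
    [1, 0, -1, 0, 0],
    [1, 0, -1, 0, 0],
    [1, 0, 0, 0, 0],
  ],
)

```text
clock: 13.82
ee_pos: [549.4, -134.7, 48.4]
tcp_rot: [0.996, 0.092, 0.0, -0.0]
force: [-0.0, -0.4, 0.5]
finger_gap: -0.2
```

Call:
move_arm(
  rows=[
    [1, 0, -0.7, 0, 0],
    [1, 0, -0.7, 0, 0],
    [1, 0, -0.6, 0, 0],
    [1, 0, 0, 0, 0],
  ],
)

```text
clock: 14.15
ee_pos: [549.0, -132.8, 48.3]
tcp_rot: [0.996, 0.092, -0.0, -0.0]
force: [0.8, 0.0, -0.2]
finger_gap: 0.1
```

Call:
move_arm(
  rows=[
    [1, 0, -0.5, 0, 0],
    [1, 0, -0.5, 0, 0],
    [1, 0, 0, 0, 0],
  ],
)

```text
clock: 14.4
ee_pos: [548.9, -131.9, 48.4]
tcp_rot: [0.996, 0.092, -0.0, -0.0]
force: [0.6, -1.0, 0.4]
finger_gap: 0.3
```

Call:
move_arm(
  rows=[
    [1, 0, -0.5, 0, 0],
    [1, 0, -0.5, 0, 0],
    [1, 0, 0, 0, 0],
  ],
)

```text
clock: 14.65
ee_pos: [548.7, -130.9, 48.4]
tcp_rot: [0.996, 0.092, -0.0, -0.0]
force: [-0.2, -0.2, -0.2]
finger_gap: -0.1
```

Call:
move_arm(
  rows=[
    [1, 0, -0.5, 0, 0],
    [1, 0, -0.5, 0, 0],
    [1, 0, 0, 0, 0],
  ],
)

```text
clock: 14.9
ee_pos: [548.5, -129.9, 48.4]
tcp_rot: [0.996, 0.092, 0.0, -0.0]
force: [0.1, -0.9, -0.1]
finger_gap: -0.1
```

Call:
move_arm(
  rows=[
    [1, 0, -0.5, 0, 0],
    [1, 0, -0.5, 0, 0],
    [1, 0, 0, 0, 0],
  ],
)

```text
clock: 15.15
ee_pos: [548.3, -128.9, 48.4]
tcp_rot: [0.996, 0.092, -0.0, -0.0]
force: [0.1, -0.4, 0.5]
finger_gap: -0.0
```

Call:
move_arm(
  rows=[
    [1, 0, -0.5, 0, 0],
    [1, 0, -0.5, 0, 0],
    [1, 0, 0, 0, 0],
  ],
)

```text
clock: 15.4
ee_pos: [548.1, -127.9, 48.4]
tcp_rot: [0.996, 0.092, -0.0, -0.0]
force: [-0.1, -0.2, -0.5]
finger_gap: -0.2
```

Call:
move_arm(
  rows=[
    [1, 0, -0.5, 0, 0],
    [1, 0, -0.5, 0, 0],
    [1, 0, 0, 0, 0],
  ],
)

```text
clock: 15.65
ee_pos: [548.1, -127.3, 48.4]
tcp_rot: [0.996, 0.092, 0.0, 0.0]
force: [0.4, -1.4, -0.1]
finger_gap: -0.2
```

Run:
```python
from st import *
j,R,o=jig();print(j.round(1),o['force'])
a=snap('side','side5')['img'][210:270,270:340,::-1]
b=snap('top','top5')['img'][215:275,205:275,::-1]
o=[cv2.resize(x,None,fx=5.7,fy=5.7,interpolation=2) for x in(a,b)]
cv2.imwrite('pics/c5.png',np.hstack(o))
```

```text
[   1.2 -203.5   48.4] [ 0.4455809  -1.3903362  -0.13027902]
```

View pics/c5.png

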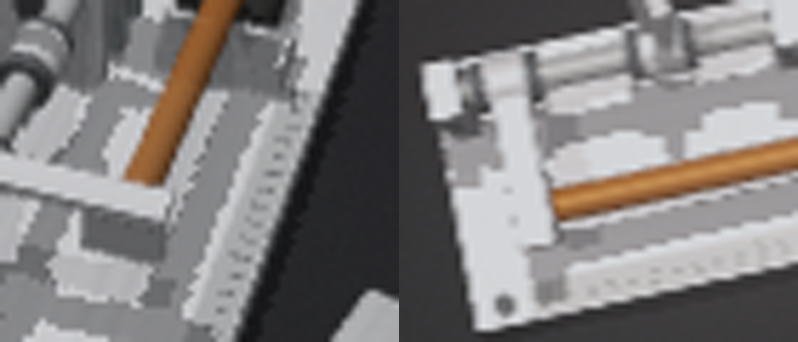

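Tube end at (553,205) meets the plate edge, and the force has just begun to rise. One more small step will confirm contact.

Call:
move_arm(
  rows=[
    [1, 0, -0.5, 0, 0],
    [1, 0, 0, 0, 0],
  ],
)

```text
clock: 15.92
ee_pos: [548.1, -127.1, 48.5]
tcp_rot: [0.996, 0.092, 0.0, 0.0]
force: [0.5, -2.9, -0.6]
finger_gap: 0.2
```

Call:
move_arm(
  rows=[
    [1, 0, -0.5, 0, 0],
    [1, 0, 0, 0, 0],
    [1, 0, 0, 0, 0],
  ],
)

```text
clock: 16.17
ee_pos: [548.2, -126.7, 48.6]
tcp_rot: [0.996, 0.092, 0.0, 0.001]
force: [0.6, -4.8, -0.5]
finger_gap: -0.3
```

Call:
move_arm(
  rows=[
    [1, 0, 1, 0, 0],
    [1, 0, 3, 0, 0],
    [1, 0, 8, 0, 0],
    [1, 0, 10, 0, 0],
    [1, 0, 8, 0, 0],
    [1, 0, 0, -20, 0],
    [1, 0, 0, -35, 0],
    [1, 0, 0, -35, 0],
  ],
)

```text
clock: 16.83
ee_pos: [551.6, -155.7, 137.5]
tcp_rot: [0.996, 0.091, -0.002, -0.001]
force: [1.0, -0.8, 0.9]
finger_gap: 0.1
```

Call:
move_arm(
  rows=[
    [1, 0, 0, -38, 0],
    [1, 0, 0, -38, 0],
    [1, 0, 0, -34, 0],
    [1, 15, -20, 0, 0],
    [1, 17, -30, 0, 0],
    [1, 17, -30, 0, 0],
    [1, 17, -30, 0, 0],
    [1, 17, -30, 0, 0],
  ],
)

```text
clock: 17.5
ee_pos: [609.7, -2.0, 248.6]
tcp_rot: [0.996, 0.091, 0.0, -0.0]
force: [1.2, -0.3, -0.2]
finger_gap: 0.3
```

Call:
move_arm(
  rows=[
    [1, 17, -30, 0, 0],
    [1, 17, -30, 0, 0],
    [1, 12, -28, 0, 0],
    [1, 0, 0, 0, 0],
    [1, 0, 0, 0, 0],
  ],
)

```text
clock: 17.92
ee_pos: [638.5, 93.3, 247.9]
tcp_rot: [0.996, 0.093, -0.0, 0.0]
force: [0.4, -0.6, -0.1]
finger_gap: 0.1
```

```bash
python3 st.py
```

```text
jig TCP [130.4  -3.1 247.9] toolx yaw-jig deg 0.16 tilt [-0.001 -0.    -1.   ] F [ 0.4 -0.6 -0.1] t 17.9167
```

Call:
move_arm(
  rows=[
    [1, 0, 0, 25, 0],
    [1, 0, 0, 30, 0],
    [1, 0, 0, 24, 0],
    [1, -6, 0, 0, 0],
    [1, -6, 0, 0, 0],
    [1, -5, 0, 0, 0],
    [1, -4, 0, 0, 0],
    [1, -4, 0, 0, 0],
  ],
)

```text
clock: 18.58
ee_pos: [614.8, 87.2, 171.9]
tcp_rot: [0.996, 0.091, 0.002, 0.0]
force: [0.0, 0.2, 0.2]
finger_gap: -0.1
```

Call:
move_arm(
  rows=[
    [1, -4, 0, 0, 0],
    [1, -4, 0, 0, 0],
    [1, -4, 0, 0, 0],
    [1, -4, 0, 0, 0],
    [1, -4, 0, 0, 0],
    [1, -4, 0, 0, 0],
    [1, -4, 0, 0, 0],
  ],
)

```text
clock: 19.17
ee_pos: [585.8, 82.5, 169.2]
tcp_rot: [0.996, 0.092, -0.0, -0.0]
force: [1.2, 0.0, 0.1]
finger_gap: -0.4
```

```bash
python3 st.py
```

```text
jig TCP [ 76.6  -4.1 169.2] toolx yaw-jig deg 0.01 tilt [-0. -0. -1.] F [1.2 0.  0.1] t 19.1667
```

Call:
move_arm(
  rows=[
    [1, -4, 0, 0, 0],
    [1, -4, 0, 0, 0],
    [1, -4, 0, 0, 0],
    [1, -4, 0, 0.5, 0],
    [1, -4, 0, 0.5, 0],
    [1, -4, 0, 1, 0],
    [1, -4, 0, 1, 0],
    [1, -4, 0, 1, 0],
  ],
)

```text
clock: 19.83
ee_pos: [554.5, 76.6, 165.3]
tcp_rot: [0.996, 0.092, 0.0, 0.0]
force: [0.3, 0.3, 0.7]
finger_gap: 0.1
```

Call:
move_arm(
  rows=[
    [1, -4, 0, 1.5, 0],
    [1, -4, 0, 1.5, 0],
    [1, -4, 0, 2, 0],
    [1, -4, 0, 2, 0],
    [1, -4, 0, 2, 0],
    [1, -3, 0, 2, 0],
    [1, 0, 0, 0, 0],
  ],
)

```text
clock: 20.42
ee_pos: [530.8, 72.3, 153.5]
tcp_rot: [0.996, 0.092, -0.001, -0.0]
force: [0.2, 0.4, -0.3]
finger_gap: -0.1
```

Run:
```python
from st import *
j,R,o=jig();print(j.round(1),o['force'])
a=snap('side','side6')['img'][120:290,240:370,::-1]
cv2.imwrite('pics/c6.png',cv2.resize(a,None,fx=3.5,fy=3.5,interpolation=2))
```

```text
[ 20.6  -4.1 153.5] [ 0.2209035   0.44641831 -0.32920479]
```

View pics/c6.png

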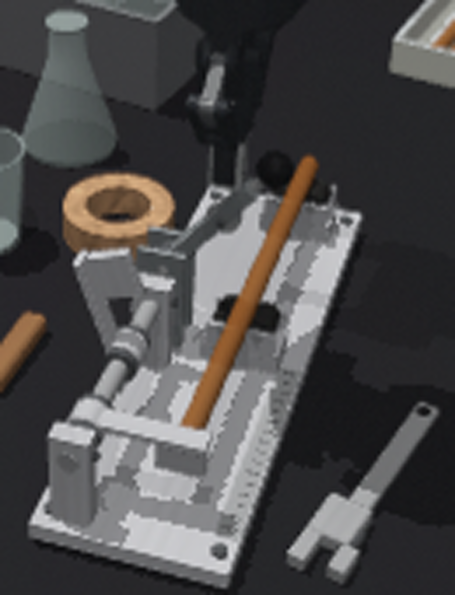

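The arm has come down to roughly 0.8 rad, knob at (275,170), and the tube still meets the plate at (195,425). I'll lower it a bit more.

Call:
move_arm(
  rows=[
    [1, -3.5, 0, 2.5, 0],
    [1, -3.5, 0, 2.5, 0],
    [1, -3, 0, 2.5, 0],
    [1, -3, 0, 3, 0],
    [1, -3, 0, 3, 0],
    [1, -3, 0, 3, 0],
    [1, -2, 0, 3, 0],
    [1, 0, 0, 0, 0],
  ],
)

```text
clock: 21.13
ee_pos: [510.2, 68.5, 133.9]
tcp_rot: [0.996, 0.092, -0.001, -0.0]
force: [-0.2, 0.6, -0.2]
finger_gap: 0.2
```

Call:
move_arm(
  rows=[
    [1, 3, 0, -5, 0],
    [1, 0, 0, -15, 0],
    [1, 0, 0, -30, 0],
    [1, 0, 0, -35, 0],
    [1, 0, 0, -30, 0],
    [1, 0, 0, 0, 0],
    [1, 0, 0, 0, 0],
    [1, 0, 0, 0, 0],
  ],
)

```text
clock: 21.8
ee_pos: [514.5, 69.2, 250.0]
tcp_rot: [0.996, 0.092, 0.0, -0.0]
force: [0.6, 0.3, 0.1]
finger_gap: 0.1
```

Call:
move_arm(
  rows=[
    [1, -30, 0, 0, 0],
    [1, -35, 0, 0, 0],
    [1, -35, 0, 0, 0],
    [1, -35, 0, 0, 0],
    [1, -30, 0, 0, 0],
    [1, 0, 0, 0, 0],
    [1, 0, 0, 0, 0],
    [1, 0, 0, 0, 0],
  ],
)

```text
clock: 22.47
ee_pos: [352.5, 39.1, 249.3]
tcp_rot: [0.996, 0.092, -0.0, -0.0]
force: [0.7, -0.8, 0.1]
finger_gap: 0.7
```

Call:
move_arm(
  rows=[
    [1, 0, 0, 0, 0],
    [1, 0, 0, 0, 0],
    [1, 0, 0, 0, 0],
    [1, 0, 0, 0, 0],
    [1, 0, 0, 0, 0],
    [1, 0, 0, 0, 0],
    [1, 0, 0, 0, 0],
    [1, 0, 0, 0, 0],
  ],
)

```text
clock: 23.13
ee_pos: [352.4, 39.0, 249.9]
tcp_rot: [0.996, 0.092, -0.0, 0.0]
force: [-0.6, -0.2, -0.3]
finger_gap: -0.7
```

Call:
move_arm(
  rows=[
    [1, 0, 0, 0, 0],
    [1, 0, 0, 0, 0],
    [1, 0, 0, 0, 0],
    [1, 0, 0, 0, 0],
    [1, 0, 0, 0, 0],
    [1, 0, 0, 0, 0],
    [1, 0, 0, 0, 0],
    [1, 0, 0, 0, 0],
  ],
)

```text
clock: 23.8
ee_pos: [352.3, 39.0, 249.9]
tcp_rot: [0.996, 0.092, -0.0, 0.0]
force: [-0.1, -0.2, -0.8]
finger_gap: 0.1
```

Call:
move_arm(
  rows=[
    [1, 0, 0, 0, 0],
    [1, 0, 0, 0, 0],
    [1, 0, 0, 0, 0],
    [1, 0, 0, 0, 0],
    [1, 0, 0, 0, 0],
    [1, 0, 0, 0, 0],
    [1, 0, 0, 0, 0],
    [1, 0, 0, 0, 0],
  ],
)

```text
clock: 24.47
ee_pos: [352.3, 39.0, 249.9]
tcp_rot: [0.996, 0.092, -0.0, -0.0]
force: [0.6, -0.2, 0.2]
finger_gap: 0.3
```

Run:
```python
from st import *
j,R,o=jig();print(j.round(1),o['force'],o['clock'])
S=snap('side','side7');T=snap('top','top7')
print('knob level expected px side',proj(S,W((58-112,-4,84)))-[240,130],'top',proj(T,W((-54,-4,84)))-[205,165])
a=S['img'][130:300,240:360,::-1];b=T['img'][165:275,205:355,::-1]
a=cv2.resize(a,None,fx=3,fy=3,interpolation=2);b=cv2.resize(b,None,fx=2.9,fy=2.9,interpolation=2)
o=np.zeros((510,800,3),np.uint8);o[:,:360]=a;o[:b.shape[0],361:361+b.shape[1]]=b;cv2.imwrite('pics/c7.png',o)
```

```text
[-160.9   -4.3  249.9] [ 0.6142659  -0.23106653  0.176149  ] 24.4667
knob level expected px side [[93.50554065 73.68070563]] top [[90.80195663 92.69788524]]
```

View pics/c7.png

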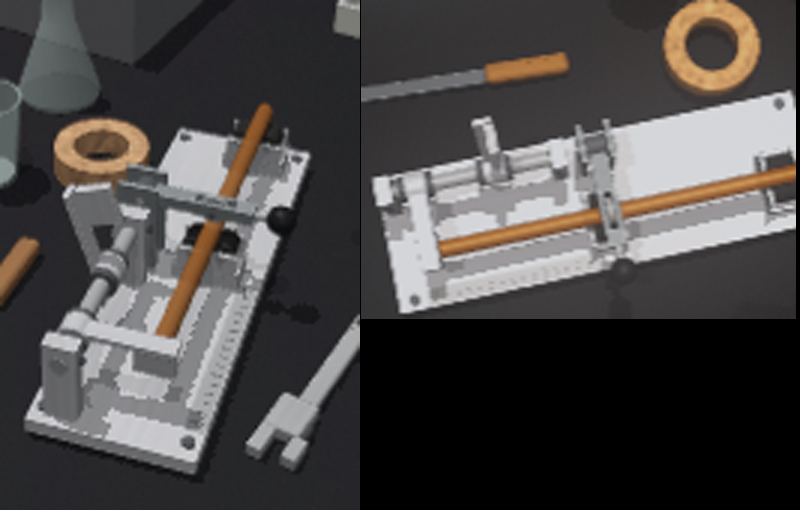

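Knob at (281,219), i.e. (93.7,73.0) unscaled, matches the level prediction of (93.5,73.7). The tube lies at the plate and the near stop is up. I'll wait a little more and check that nothing is still moving.

Call:
move_arm(
  rows=[
    [1, 0, 0, 0, 0],
    [1, 0, 0, 0, 0],
    [1, 0, 0, 0, 0],
    [1, 0, 0, 0, 0],
    [1, 0, 0, 0, 0],
    [1, 0, 0, 0, 0],
    [1, 0, 0, 0, 0],
    [1, 0, 0, 0, 0],
  ],
)

```text
clock: 25.23
ee_pos: [352.3, 39.0, 249.9]
tcp_rot: [0.996, 0.092, -0.0, -0.0]
force: [0.1, 0.0, -0.1]
finger_gap: 0.1
```

Run:
```python
from st import *
for n,box in(('side',(130,300,240,360)),('top',(165,275,205,355))):
    a,b,c,e=box; d=snap(n,n+'8')['img'][a:b,c:e].astype(int)
    q=pickle.load(open(f'pics/{n}7.pkl','rb'))['img'][a:b,c:e].astype(int)
    print(n,'7->8 pixels changed >40:',(abs(d-q).max(2)>40).sum())
# tube lead edge in top view: amber mask extents, at contact (5) and now (8)
for k in(5,8):
    im=cv2.cvtColor(pickle.load(open(f'pics/top{k}.pkl','rb'))['img'][215:260,215:290] if k==5 else pickle.load(open('pics/top8.pkl','rb'))['img'][215:260,215:290],cv2.COLOR_RGB2HSV)
    m=(im[...,0]<20)&(im[...,1]>130); print(k,'amber leftmost col',np.where(m.sum(0)>2)[0].min()+215)
r.hand_in()
```

```text
side 7->8 pixels changed >40: 0
top 7->8 pixels changed >40: 0
5 amber leftmost col 232
8 amber leftmost col 232
the job is handed in; nothing more can be done
```

The far stop is down, the tube is against it, the scoring wheel rests on the tube, and I have handed the job in at about 25 s. The hand-in reports no verdict, so everything below comes from my own checks.

- **Far stop:** I swept it over from behind and pressed it onto its hard stop. The contact force reached about 10 N at 81 mm height, against the 81.5 mm expected.
- **Tube:** I pushed it from the tail with the closed fingers until the force reached about 5 N. In the top view the leading end was in the same pixel column at contact as at the end.
- **Scoring arm:** I lowered it to about 0.55 rad by pushing behind it, then backed off and let it sink by itself. The knob in the last side picture is within 1 pixel of where a level arm should put it.
- **Other checks:** The near stop is still up. No pixels changed around the jig over the last 0.8 s, and the arm stands clear at about zero force. In the jig-area pictures I saw nothing on the bench moved, but I did not measure the wrench, beaker, flask, bottle or marker.

No check failed or disagreed. Tube contact rests on the force rise and the pictures, which resolve only to about 2 to 3 mm.

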